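# Drift the engine mount into line

### The job

Take the tapered steel drift out of the rack and work it down through the engine-mount bracket on the mat until its collar sits flush on the top plate, so that the bush that has slipped out of line between the two plates is drawn back into line. Feel for the bush's hole with the tip and ease the drift in, pressing no harder than about 20 N; leave the drift standing there, let go, and leave the other things where they lie.

Things in the scene. Friction and masses are not known exactly. Their poses are not given: they have to be found in the camera images.
- drift: Tapered alignment drift of plain steel, 0.13 to 0.25 kg, upright in a rack hole on its collar. Origin: centre of the tip (lowest point), z up its axis. 7 mm diameter at the tip (0.5 mm edge bevel), tapering evenly to 14 mm at 34 mm above the tip, then parallel 14 mm up to the collar, which is 26 mm in diameter and lies 62 to 68 mm above the tip.
- drift_grip (a point): Middle of the drift's thick square grip, 98 mm above its tip, on the axis. The grip is 20 x 20 mm, sides along the drift's x and y, from 68 to 128 mm above the tip.
- drift_shoulder (a point): Centre of the underside of the drift's collar, 62 mm above its tip, on the axis.
- bracket: Steel engine-mount bracket fixed to the bench, 80 mm high; 6 mm foot plate, x -55 to 95 mm, 110 mm wide. Origin: on the axis of its holes, underside of the foot; z up. Two level plates, one above the other, 50 mm wide (y), reaching from 30 mm before (-x) to 55 mm behind the axis, joined by an upright wall at x = 47 to 55 mm. Contact of drift with bracket or bush must stay under 35 N on the way in.
- bracket_mouth (a point): Centre of the mouth of the top plate's hole, on its top face, 80 mm above the bracket's origin. The plate is 6 mm thick, the hole 16 mm in diameter, straight through. The drift is home when its shoulder is here.
- bush_home (a point): Point on the hole axis 7 mm under the mouth, at the level of the bush's upper face; part of the bracket. The bush (dark round steel, 64 mm across, 12 mm thick, 16 mm central hole) sits 6.8 to 7.6 mm out of line in any direction, NOT measured; it slides level with about 9 N. Straight down the middle the tip lands on its face; about 3.5 mm off centre, towards its hole, the tip enters.
- bracket_lower (a point): Centre of the mouth of the lower plate's 16 mm hole, on the same axis, 20 mm under the top mouth; plate 6 mm thick, 48 mm free beneath it down to the foot. As the taper goes down it draws the bush into line and itself back to the middle, dragging with 5 to 15 N down to the end; landing is felt as a firm stop.
- rack: Aluminium tool rack, fixed, 60 (x) x 160 (y) x 75 mm high. Origin: centre of its underside. Its 6 mm top plate has two 17 mm holes at y = -45 and +45 mm; the drift stands in one and a punch in the other, either way round, each hanging by its collar on the top plate.
- punch: Plain straight punch in the other hole of the rack, slim round handle of 12 mm diameter ending 51 mm above the rack's top (the drift's grip ends 66 mm above it); a bystander. Origin at its axis, 62 mm below its collar.
- mug: White ceramic mug of 80 mm diameter, 95 mm high, with screwdrivers standing in it up to about 190 mm; a bystander. Origin under its centre.
- cover: Black plastic air filter cover, 170 x 110 x 36 mm; a bystander. Origin under its centre.
- lever: Silver aluminium clutch lever, 183 mm long, 10 mm high, lying flat between the rack and the bracket; a bystander. Origin near its middle.
- wrench: Steel wrench, 160 mm long, lying flat near the robot; a bystander.
- jar: Small glass jar, 64 mm diameter, 75 mm high; a bystander. Origin under its centre.
Mind the look-alikes: they are no part of the job. Leave any yellow look-alike of the bracket alone.

How it is judged:
By the outcome, as a careful person would: the job done as asked, in the order asked, and still so for the second after the job is handed in, with the robot touching nothing.
It also fails if it takes over 67 s, if anything falls off the work surface, if the arm or the gripper's body presses on something with over 40 N, if the wrist force passes 120 N, or if a joint passes its speed limit or range.

### The arm

A 6-joint arm with a two-finger parallel gripper is mounted at the origin on the work surface. World frame = base frame: x ahead of the robot, y to its left, z up, the work surface at z = 0. Lengths are in m, angles in degrees, forces in N, time in s.
With the tool pointing down it reaches from about 0.4 to 0.825 m from the base axis. Payload 7 kg.
Tool frame: the origin (TCP) lies midway between the tips of the shut fingers; the grasp point (between the pads) lies ctrl.tcp_to_grasp behind it (ctrl.tcp_to_grasp is the distance from the TCP to the grasp point, in m); z points along the fingers, y is the line along which they close (so a half turn about z gives the same grasp; the last joint's range is limited). The gripper opens to 88 mm and grips with 3 to 60 N. Pads are 19 mm wide; open, the fingers measure 130 mm over their backs; the gripper's body (78 mm by 193 mm) begins 47 mm behind the grasp point.
Start: joints at [89.158, 20.546, 0.682, 0, -70.136, -16.507], TCP at [0.201, 0.644, 0.197] pointing down, gripper open.
Joint ranges: [-176.03, 176.03], [-82.01, 121.73], [-58.28, 71.71], [-173.87, 95.51], [-174.79, -0.11], [-173.66, 173.66]. Speed limits (degrees/s): [136.94, 136.94, 172.46, 180, 180, 180].

### API

Orientations are given as [roll, pitch, yaw] about the fixed x, y, z axes, in that order (R = Rz(yaw) Ry(pitch) Rx(roll)).
In Python, from plant import ctrl, imaging, close_job gives the robot as it stands.
- The arm moves only by the shell command python3 -m crank 'ROWS'. ROWS is JSON, a list of rows, each a list of 3 entries, a list of its own where there are three numbers: the shift along the world's x, y, z in m, then the turn, a rotation vector about the world's x, y, z in degrees, then the opening, from -1 (shut) to 1 (fully open), so that 0 is half open. A call has 1 to 12 rows; each row shifts and turns the commanded pose from where the row before left it; what a row does not reach is not made up. A row lasts 1/10 s, in which the tool goes at most 50 mm and 8.59 degrees, less where a joint would pass 70% of its speed; a pose out of reach is approached as far as the arm can. A call is refused whole if a number of a shift passes 0.05 or a number of a turn 8.59, either way. A call with a gripper value outside its range is refused whole. The fingers move at their own pace and stop on an object; the grip force is fixed at half the most. Time passes only in rows, so rows that do not move let the fingers close. It gives the time, the measured TCP pose, the force, the opening and the grip force at its end, in the units of the state.
- ctrl.get_obs(): the state, without advancing time (a new reading comes with each control period).
- imaging.snapshot(name): name is "scene" or "top" or "wrist"; returns (picture, depth): 400x640x3 uint8, blue, green, red; 400x640 float32, m along the optical axis (not along the pixel's ray), 0 where there is no reading.
- imaging.camera_model(name): a dict with "mtx" (3x3 intrinsics, pixels), "R" (3x3) and "t" (3): a world point X has camera coordinates R X + t. Camera axes: x right, y down, z forward; pixel columns grow to the right and rows downward; lengths in m; the calibration is good to about 2 mm. A picture is of the moment at which its call begins: read the wrist's pose just before it. camera_model takes no time and is no camera call; for the wrist camera it gives the pose at the moment of the call.
- close_job(): hands the job in; it is judged then, once.
The state is a dict: "clock": time; "joint_pos": joint angles; "qvel": joint speeds; "tau": joint torques, N m; "tool_pos": TCP position; "orientation": TCP orientation; "force": force on the tool from outside, world axes, zero at the start; "moment": the same for the moment, N m; "opening": finger opening in m; "gripper_force": force on a finger pad.
Only numpy, scipy, OpenCV 4.12 (cv2) and the standard library are available. Lean on these libraries where they do the work, as an engineer would, in place of code of your own. Each camera call takes 0.05 s, during which the arm holds its last target. There are 200 camera calls.

## Working session

There is one attempt and no reset: what is moved stays moved. The work goes in short steps, Python scripts to look and compute and a shell command to move; the robot and the scene stay as the last step left them, time stands still between calls to the robot, and variables do not carry over. Pictures are saved under pics/ and viewed, at most 10 in all, crops included, and the job is handed in when it is done.

```bash
ls; mkdir -p pics
python3 - <<'E'
from plant import ctrl, imaging
import cv2,numpy as np
print(ctrl.tcp_to_grasp); o=ctrl.get_obs(); print(o)
for n in("scene","top"):
    p,d=imaging.snapshot(n); cv2.imwrite(f"pics/{n}0.png",p); np.save(f"pics/{n}0.npy",d)
    m=imaging.camera_model(n); print(n,m)
E
```

```text
pics
0.0188
{'clock': 0.0, 'joint_pos': array([ 8.91593077e+01,  2.05902133e+01,  6.34979985e-01, -2.16731479e-02,
       -7.01356881e+01, -1.65071986e+01]), 'qvel': array([ 0.01409691,  0.06316963, -0.03513888,  0.01599872, -0.02200986,
        0.012378  ]), 'tau': array([ 5.02512721e-04, -5.82715523e+01,  2.93049198e+01,  6.99704692e+00,
        6.81616933e-03, -1.63081031e-04]), 'tool_pos': array([0.20112242, 0.64378374, 0.19604079]), 'orientation': array([ 1.79907036e+02, -6.30216191e-03, -1.73552664e+01]), 'force': array([-0.20042941,  0.30772116, -1.01147485]), 'moment': array([-0.0221429 ,  0.01537117,  0.02899273]), 'gripper_force': 0.0, 'opening': 0.08774142615424076}
scene {'mtx': array([[400.88075354,   0.        , 322.85069538],
       [  0.        , 400.88075354, 200.73592241],
       [  0.        ,   0.        ,   1.        ]]), 'R': array([[-0.39890195,  0.91697681,  0.00554716],
       [ 0.59254483,  0.26237529, -0.76161003],
       [-0.69983417, -0.30052079, -0.64801188]]), 't': array([ 0.23908034, -0.23555244,  1.33075698])}
top {'mtx': array([[452.14917776,   0.        , 328.16179196],
       [  0.        , 452.14917776, 205.51072149],
       [  0.        ,   0.        ,   1.        ]]), 'R': array([[-0.01935398, -0.99981194,  0.001226  ],
       [-0.99734874,  0.01922023, -0.07018598],
       [ 0.07014922, -0.00258113, -0.99753317]]), 't': array([-0.02772112,  0.54014428,  1.10695145])}
```

View pics/scene0.png

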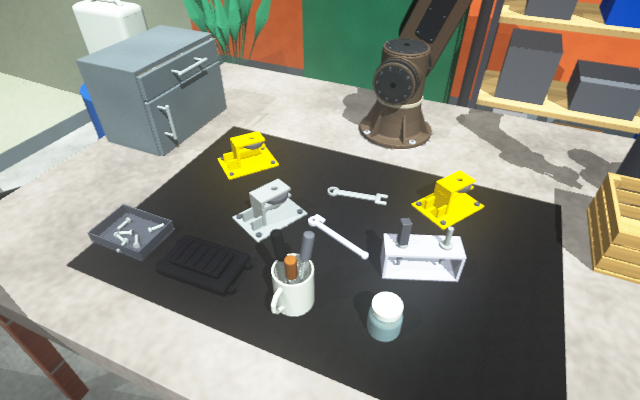

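View pics/top0.png

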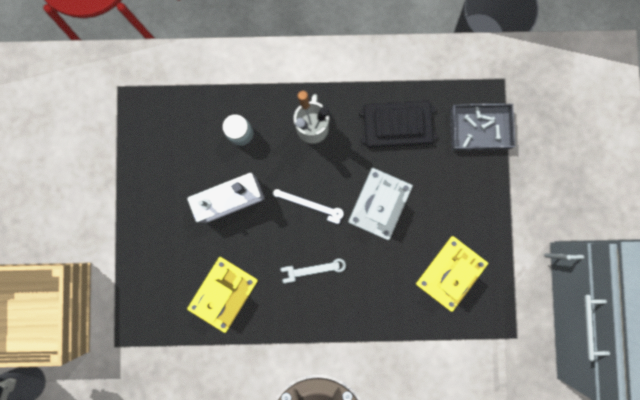

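The scene shows the grey bracket at scene (268,205) / top (381,205). The rack is at scene (425,257) / top (225,197). The drift's dark square grip is at scene (405,230) / top (239,187), and the punch is at scene (448,237) / top (207,204). Next I'll work out rough positions from depth.

```bash
cat > h.py <<'E'
import numpy as np,cv2
from plant import ctrl,imaging
def ray(m,uv):
    d=np.linalg.inv(m["mtx"])@np.array([uv[0],uv[1],1.0]); R=np.array(m["R"])
    return -R.T@m["t"], R.T@d
def plane(m,uv,z):
    c,d=ray(m,uv); return c+d*(z-c[2])/d[2]
def dep(m,D,uv):
    c,d=ray(m,uv); return c+d*D[int(round(uv[1])),int(round(uv[0]))]
def tri(obs):
    A=np.zeros((3,3));b=np.zeros(3);P=[]
    for m,uv in obs:
        c,d=ray(m,uv); d=d/np.linalg.norm(d); Q=np.eye(3)-np.outer(d,d); A+=Q;b+=Q@c;P.append((Q,c))
    x=np.linalg.solve(A,b); return x,[np.linalg.norm(Q@(x-c)) for Q,c in P]
def proj(m,X):
    q=m["mtx"]@(np.array(m["R"])@X+m["t"]); return q[:2]/q[2]
E
python3 - <<'E'
from h import *
np.set_printoptions(precision=4,suppress=True)
t=imaging.camera_model("top");s=imaging.camera_model("scene")
D=np.load("pics/top0.npy");S=np.load("pics/scene0.npy")
for n,uv in dict(drift=(239,187),punch=(207,204),rackmid=(222,196),hole=(381,208),plate=(385,200),mug=(312,122),lev=(335,212)).items(): print(n,dep(t,D,uv))
for n,uv in dict(drift=(405,222),punch=(449,230),rack=(425,240),plate=(262,195)).items(): print(n,dep(s,S,uv))
print("drift tri",tri([(t,(239,187)),(s,(405,221))]))
T=cv2.imread("pics/top0.png");C=cv2.imread("pics/scene0.png")
a=cv2.resize(T[155:250,180:420],None,fx=3.3,fy=3.3,interpolation=cv2.INTER_CUBIC)
b=cv2.resize(C[170:290,225:475],None,fx=2.3,fy=2.3,interpolation=cv2.INTER_CUBIC)
w=max(a.shape[1],b.shape[1]);o=np.zeros((a.shape[0]+b.shape[0],w,3),np.uint8);o[:a.shape[0],:a.shape[1]]=a;o[a.shape[0]:,:b.shape[1]]=b
print(o.shape);cv2.imwrite("pics/crop1.png",o)
E
```

```text
drift [0.5756 0.159  0.1447]
punch [0.5434 0.2444 0.0907]
rackmid [0.5627 0.2123 0.078 ]
hole [ 0.5312 -0.1703  0.0125]
plate [ 0.5458 -0.1724  0.0786]
mug [ 0.753  -0.0013  0.0132]
lev [ 0.5233 -0.0549  0.0129]
drift [0.5799 0.1653 0.1444]
punch [0.5502 0.2482 0.1287]
rack [0.5463 0.2082 0.0802]
plate [ 0.5597 -0.1728  0.0843]
drift tri (array([0.5753, 0.162 , 0.1418]), [np.float64(0.002427701444227852), np.float64(0.0024277014442278216)])
(590, 792, 3)
```

View pics/crop1.png

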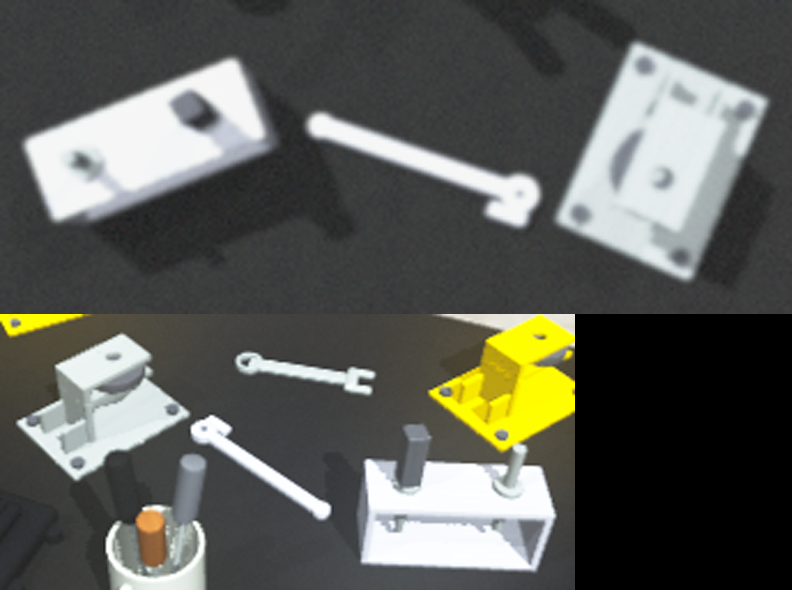

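The crop shows the bracket's wall on the far (+x) side with a yaw of about -23°, and the hole at crop (662,180). The bush shows on its left (+y) side. The rack's yaw is about +21°, and the drift is in its -y hole. I'll go over the drift with the wrist camera.

```bash
python3 -m crank '[[[0,0,0.03],[0,0,0],1],[[0.03,-0.04,0.02],[0,0,0],1],[[0.03,-0.04,0.02],[0,0,0],1],[[0.03,-0.04,0.02],[0,0,0],1],[[0.03,-0.04,0.02],[0,0,0],1],[[0.03,-0.04,0],[0,0,0],1],[[0.03,-0.04,0],[0,0,0],1],[[0.03,-0.04,0],[0,0,0],1],[[0.03,-0.04,0],[0,0,0],1],[[0.03,-0.04,0],[0,0,0],1],[[0.03,-0.04,0],[0,0,0],1],[[0.03,-0.04,0],[0,0,0],1]]'
python3 - <<'E'
from h import *
np.set_printoptions(precision=4,suppress=True)
m=imaging.camera_model("wrist");o=ctrl.get_obs()
print(o["tool_pos"],o["orientation"],np.abs(o["qvel"]).max()); c,_=ray(m,(320,200));print(c,m["R"],m["mtx"])
print(proj(m,np.array([.5755,.162,.144])))
E
```

```text
clock: 1.3
tool_pos: [0.5234, 0.2138, 0.3012]
orientation: [-180.0, 0.0, -17.3]
force: [0.5, 0.4, 0.7]
opening: 0.0877
gripper_force: 0.0
[0.5234 0.2138 0.3012] [-179.9963    0.01    -17.3342] 53.800904689516265
[0.6009 0.189  0.4882] [[-0.2968 -0.955  -0.0002]
 [-0.911   0.283   0.2999]
 [-0.2864  0.0892 -0.954 ]] [[290.6138   0.     322.3819]
 [  0.     290.6138 202.2707]
 [  0.       0.       1.    ]]
[351.5212 125.7734]
```

```bash
python3 -m crank '[[[0,0,0],[0,0,0],1],[[0,0,0],[0,0,0],1],[[0,0,0],[0,0,0],1]]'
cat > shot.py <<'E'
from h import *
import sys,pickle
n=sys.argv[1]; m=imaging.camera_model("wrist"); p,d=imaging.snapshot("wrist")
cv2.imwrite(f"pics/{n}.png",p); pickle.dump((m,p,d),open(f"pics/{n}.pkl","wb"))
E
python3 shot.py w1
```

```text
clock: 1.6
tool_pos: [0.5223, 0.2161, 0.301]
orientation: [180.0, 0.0, -17.3]
force: [-0.0, 0.1, -0.2]
opening: 0.0872
gripper_force: 0.0
```

View pics/w1.png

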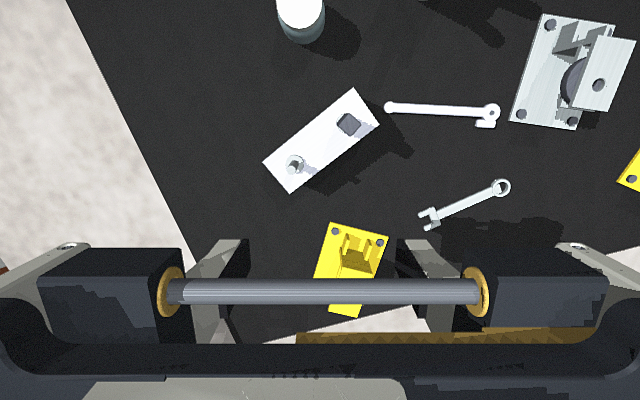

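w1 shows the drift's grip top at about (349,125) on the rack, the punch at (294,163), and the grey bracket's top plate with its hole at (598,85). The bush peeks out on its left at (572,85). I'll measure the drift's top from this view.

```bash
cat > meas.py <<'E'
from h import *
import pickle,sys
np.set_printoptions(precision=4,suppress=True)
def load(n): return pickle.load(open(f"pics/{n}.pkl","rb"))
def cloud(m,d):
    v,u=np.mgrid[:d.shape[0],:d.shape[1]]
    x=np.stack([(u-m["mtx"][0,2])/m["mtx"][0,0],(v-m["mtx"][1,2])/m["mtx"][1,1],np.ones_like(d)],-1)*d[...,None]
    return (x-m["t"])@np.array(m["R"])
def top(n,c,zlo,zhi,rad):
    """centroid pixel of the flat top within heights zlo..zhi near c, and its rectangle on the plane"""
    m,p,d=load(n); X=cloud(m,d)
    k=(d>0)&(X[...,2]>zlo)&(X[...,2]<zhi)&(np.hypot(X[...,0]-c[0],X[...,1]-c[1])<rad)
    k=cv2.morphologyEx(k.astype(np.uint8),cv2.MORPH_OPEN,np.ones((2,2)))
    nl,L,st,ce=cv2.connectedComponentsWithStats(k); i=1+np.argmax(st[1:,4]); k=L==i
    z=np.median(X[k][:,2]); v,u=np.nonzero(k)
    W=np.array([plane(m,(a,b),z)[:2] for a,b in zip(u,v)])
    r=cv2.minAreaRect((W*1000).astype(np.float32))
    return m,ce[i],z,W.mean(0),r,k
E
python3 - <<'E'
from meas import *
m,c,z,W,r,k=top("w1",(.576,.162),.125,.16,.035)
print("drift",c,z,W,r,k.sum())
E
```

```text
drift [350.1049 125.534 ] 0.1430572622922721 [0.5751 0.1656] ((575.0162963867188, 165.62649536132812), (20.967670440673828, 19.825241088867188), 32.54696273803711) 324
```

```bash
python3 -m crank '[[[0.01,-0.03,-0.03],[0,0,0],1],[[0,-0.02,-0.03],[0,0,0],1],[[0,0,0],[0,0,0],1],[[0,0,0],[0,0,0],1],[[0,0,0],[0,0,0],1]]'; python3 shot.py w2
python3 - <<'E'
from meas import *
m1,c1,*_=top("w1",(.576,.162),.125,.16,.035)
m,c,z,W,r,k=top("w2",(.576,.162),.125,.16,.035)
print("drift",c,z,W,r,k.sum()); print(tri([(m1,c1),(m,c)]))
M,p,d=load("w2"); u,v=c.astype(int); q=cv2.resize(p[max(0,v-50):v+50,u-65:u+65],None,fx=5,fy=5,interpolation=cv2.INTER_CUBIC); cv2.imwrite("pics/w2c.png",q); print(max(0,v-50),u-65)
E
```

```text
clock: 2.15
tool_pos: [0.5332, 0.1672, 0.2426]
orientation: [-179.9, -0.1, -17.3]
force: [-0.2, -0.3, 0.0]
opening: 0.0875
gripper_force: 0.0
drift [311.6184 154.1011] 0.14296182909846292 [0.5754 0.1647] ((575.2833251953125, 164.7183837890625), (20.235958099365234, 21.241458892822266), 31.894681930541992) 435
(array([0.5747, 0.1652, 0.1369]), [np.float64(4.3557041646096656e-05), np.float64(4.3557041645931275e-05)])
104 246
```

View pics/w2c.png

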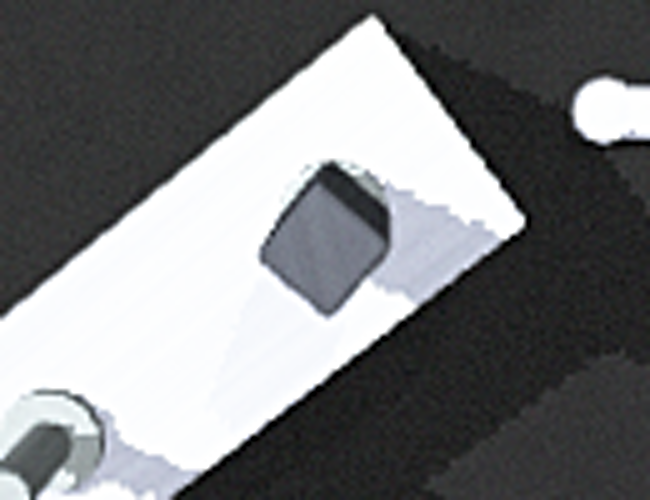

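The crop shows the grip's top face as a square centred near pixel (312,154), with its sides at 32°. World position is about (0.575,0.165), with the top at 0.137 to 0.143 against 0.141 expected. I'll turn the tool -40.5° and go above it.

```bash
python3 -m crank '[[[0.01,0,0],[0,0,-8.1],1],[[0.01,0,0],[0,0,-8.1],1],[[0.01,-0.001,0],[0,0,-8.1],1],[[0.012,-0.001,0],[0,0,-8.1],1],[[0,0,0],[0,0,-8.1],1],[[0,0,0],[0,0,0],1],[[0,0,0],[0,0,0],1],[[0,0,0],[0,0,0],1]]'; python3 shot.py w3
python3 - <<'E'
from meas import *
m,c,z,W,r,k=top("w3",(.576,.165),.125,.16,.035)
print("drift",c,z,W,r,k.sum())
E
```

```text
clock: 3.0
tool_pos: [0.5747, 0.1642, 0.2418]
orientation: [-180.0, 0.0, -57.6]
force: [-0.8, -0.6, 0.1]
opening: 0.088
gripper_force: 0.0
drift [321.     194.5505] 0.142926718309304 [0.5756 0.1645] ((575.5601806640625, 164.57650756835938), (18.615402221679688, 22.326236724853516), 32.471561431884766) 416
```

```bash
python3 -m crank '[[[0.001,0,-0.035],[0,0,0],1],[[0,0,-0.035],[0,0,0],1],[[0,0,-0.035],[0,0,0],1],[[0,0,-0.03],[0,0,0],1],[[0,0,-0.015],[0,0,0],1],[[0,0,0],[0,0,0],1],[[0,0,0],[0,0,0],1],[[0,0,0],[0,0,0],-1],[[0,0,0],[0,0,0],-1],[[0,0,0],[0,0,0],-1],[[0,0,0],[0,0,0],-1],[[0,0,0],[0,0,0],-1]]'
python3 -m crank '[[[0,0,0],[0,0,0],-1],[[0,0,0],[0,0,0],-1],[[0,0,0],[0,0,0],-1]]'
```

```text
clock: 4.25
tool_pos: [0.5758, 0.1637, 0.0915]
orientation: [-180.0, 0.0, -57.8]
force: [0.8, -0.6, -0.1]
opening: 0.0536
gripper_force: 0.0
clock: 4.55
tool_pos: [0.5757, 0.1637, 0.0912]
orientation: [180.0, -0.0, -57.8]
force: [-0.3, -0.0, 0.1]
opening: 0.0291
gripper_force: 0.0
```

```bash
python3 -m crank '[[[0,0,0],[0,0,0],-1],[[0,0,0],[0,0,0],-1],[[0,0,0],[0,0,0],-1],[[0,0,0],[0,0,0],-1]]'; python3 -m crank '[[[0,0,0.01],[0,0,0],-1],[[0,0,0.02],[0,0,0],-1],[[0,0,0.03],[0,0,0],-1],[[0,0,0.03],[0,0,0],-1],[[0,0,0.03],[0,0,0],-1],[[0,0,0.02],[0,0,0],-1],[[0,0,0],[0,0,0],-1],[[0,0,0],[0,0,0],-1]]'
```

```text
clock: 4.95
tool_pos: [0.5758, 0.1638, 0.0912]
orientation: [-180.0, -0.0, -57.8]
force: [0.9, 0.1, -0.7]
opening: 0.0198
gripper_force: 29.9
clock: 5.75
tool_pos: [0.5752, 0.1636, 0.2314]
orientation: [-180.0, 0.0, -57.9]
force: [-1.0, 0.5, -2.0]
opening: 0.0199
gripper_force: 29.9
```

The drift is held. Its weight reads about 2 N. I'll move towards the bracket, keeping it in the wrist camera's view.

```bash
python3 -m crank '[[[-0.01,-0.03,0],[0,0,0],-1],[[-0.01,-0.04,0],[0,0,0],-1],[[-0.01,-0.04,0],[0,0,0],-1],[[-0.01,-0.04,0],[0,0,0],-1],[[-0.01,-0.04,0],[0,0,0],-1],[[-0.01,-0.03,0],[0,0,0],-1],[[0,0,0],[0,0,0],-1],[[0,0,0],[0,0,0],-1],[[0,0,0],[0,0,0],-1]]'; python3 shot.py w4
python3 - <<'E'
from meas import *
for n,uv in(("w1",(598,85)),): print(plane(load(n)[0],uv,.08))
t=imaging.camera_model("top"); print(plane(t,(180+662/3.3,155+180/3.3),.08))
m,p,d=load("w4"); print(proj(m,np.array([.535,-.168,.08])))
E
```

```text
clock: 6.65
tool_pos: [0.5155, -0.0559, 0.2305]
orientation: [179.9, 0.0, -57.8]
force: [0.4, 1.1, -2.7]
opening: 0.0197
gripper_force: 29.9
[ 0.5238 -0.162   0.08  ]
[ 0.5233 -0.1612  0.08  ]
[361.6182  88.1655]
```

View pics/w4.png

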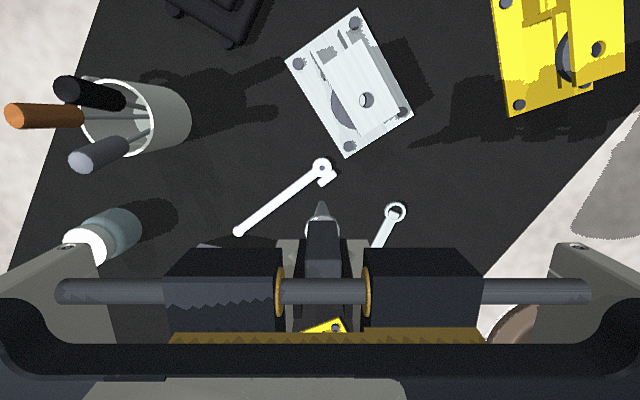

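w4 shows the bracket with its hole at (366,100), a bright crescent of bush on the hole's right side, and the held drift tip at (320,207). I'll get a closer view for hole and bush.

```bash
python3 -m crank '[[[0,-0.02,-0.02],[0,0,0],-1],[[0,-0.015,-0.02],[0,0,0],-1],[[0,0,0],[0,0,0],-1],[[0,0,0],[0,0,0],-1],[[0,0,0],[0,0,0],-1]]'; python3 shot.py w5
python3 - <<'E'
from meas import *
m,p,d=load("w5"); c=proj(m,np.array([.5235,-.1615,.08])).astype(int);print(c)
u,v=c; a=max(0,v-60); q=cv2.resize(p[a:v+60,u-80:u+80],None,fx=5,fy=5,interpolation=cv2.INTER_CUBIC); cv2.imwrite("pics/w5c.png",q); print(a,u-80,q.shape)
E
```

```text
clock: 7.2
tool_pos: [0.5165, -0.0905, 0.192]
orientation: [-179.9, -0.0, -57.8]
force: [0.3, 0.2, -0.7]
opening: 0.0197
gripper_force: 29.9
[353 129]
69 273 (600, 800, 3)
```

View pics/w5c.png

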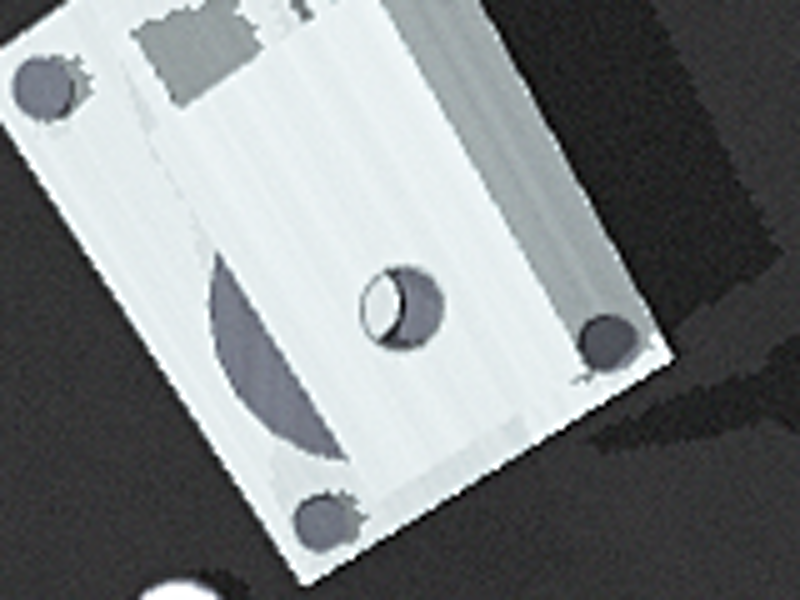

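The crop is very clear. The mouth is centred at crop (402,307), pixel (353,130). The bright lens on its left is the view through the bush's hole, and the bush's outer rim arcs from (218,253) to (343,459). So the bush is displaced to image-left. I'll compute the positions.

Run:
```python
from meas import *
from scipy.optimize import least_squares as LS
m,p,d=load("w5"); px=lambda a,b:((a+.5)/5-.5+273,(b+.5)/5-.5+69)
def fit(P,R):
    P=np.array(P)[:,:2]; s=LS(lambda c:np.hypot(*(P-c).T)-R,P.mean(0)+[.0,-.0]); return s.x,np.abs(s.fun).max()
mo=[plane(m,px(*q),.08) for q in((361,307),(444,305),(402,264),(402,350),(372,337),(432,337),(432,276),(373,277))]
s=LS(lambda c:np.hypot(*(np.array(mo)[:,:2]-c[:2]).T)-c[2],[.5235,-.1615,.008]); print("mouth",s.x,fit(mo,.008))
M=s.x[:2]
g=p.astype(int).mean(2); print("tri",tri([(m,px(402.5,307)),(load("w4")[0],(366,100))]))
arc=[(211,300),(214,340),(234,390),(264,430),(304,454)]
P=[plane(m,px(*q),.073) for q in arc]; P=np.array(P)[:,:2]
f=LS(lambda c:np.hypot(*(P-c).T)-.032,M+[0,.007]); print("bush outer",f.x,np.abs(f.fun).max(),f.x-M,np.linalg.norm(f.x-M))
B=[plane(m,px(*q),.073) for q in((400,270),(414,300),(413,320),(403,343))];B=np.array(B)[:,:2]
f2=LS(lambda c:np.hypot(*(B-c).T)-.008,M+[0,.007]); print("bush bore",f2.x,np.abs(f2.fun).max(),f2.x-M,np.linalg.norm(f2.x-M))
e=[plane(m,px(*q),.08)[:2] for q in((382,5),(565,345))]; v=e[0]-e[1]; print("bracket yaw",np.degrees(np.arctan2(v[1],v[0])), "edge dist",abs(np.cross(v/np.linalg.norm(v),M-e[1])))
o=ctrl.get_obs(); print(o["tool_pos"],o["force"],"tip@z.113 px",proj(m,np.r_[o["tool_pos"][:2],o["tool_pos"][2]-.0785]))
q=p[150:260,270:370]; cv2.imwrite("pics/tip.png",cv2.resize(q,None,fx=5,fy=5,interpolation=cv2.INTER_CUBIC))
```

```text
mouth [ 0.5241 -0.161   0.0084] (array([ 0.5241, -0.161 ]), np.float64(0.00044228847049040607))
tri (array([ 0.5236, -0.161 ,  0.0756]), [np.float64(1.0508800492222904e-05), np.float64(1.0508800492246318e-05)])
bush outer [ 0.529  -0.1566] 0.0002747572464087966 [0.0049 0.0044] 0.006566307386892474
bush bore [ 0.5274 -0.1581] 0.0007812412590940988 [0.0033 0.0028] 0.004360253292029524
bracket yaw -26.15489303166176 edge dist 0.024249381494611942
[ 0.5165 -0.0905  0.1921] [-0.7886  0.2361 -0.79  ] tip@z.113 px [321.8572 200.695 ]<stdin>:15: DeprecationWarning: Arrays of 2-dimensional vectors are deprecated. Use arrays of 3-dimensional vectors instead. (deprecated in NumPy 2.0)
```

View pics/tip.png

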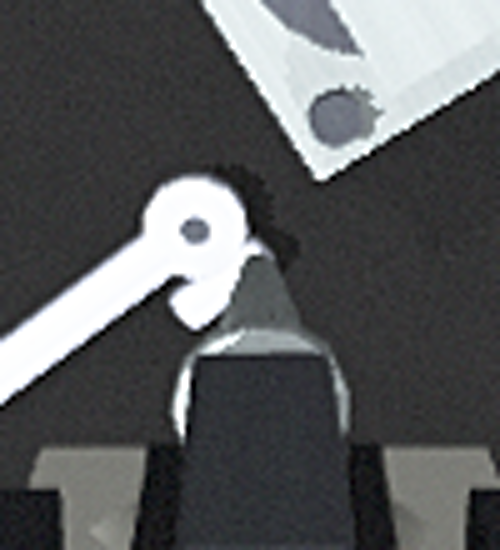

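The tip crop shows the tip's front rim at crop (257,253), pixel (321,200.5), and the collar's front rim at crop (262,328), pixel (322,215.5). I'll check both against the predicted positions to get the in-hand offset.

Run:
```python
from meas import *
m,p,d=load("w5"); T=np.array([.5165,-.0905,.1921]); y=np.radians(-57.8); f=np.array([np.cos(y),np.sin(y),0])
tip=T-[0,0,.0785]
for nm,h,r,obs in(("tip",.0,.0032,(321.3,200.5)),("collar",.068,.013,(322.3,215.5)),("collarlow",.062,.013,(322.3,215.5))):
    X=tip+[0,0,h]+f*r; q=plane(m,obs,X[2]); print(nm,proj(m,X),"obs",obs,"offset fwd,left mm",1e3*(q-X)@f,1e3*(q-X)@np.array([-f[1],f[0],0]))
```

```text
tip [321.8521 197.5255] obs (321.3, 200.5) offset fwd,left mm -2.9650897384522206 0.5251790408535806
collar [321.5547 211.2934] obs (322.3, 215.5) offset fwd,left mm -3.216076611876127 -0.5402586111471678
collarlow [321.5891 208.6218] obs (322.3, 215.5) offset fwd,left mm -5.40337471295002 -0.5323155206363521
```

```bash
python3 -m crank '[[[0,-0.03,0],[0,0,0],-1],[[0.001,-0.03,0],[0,0,0],-1],[[0,0,-0.015],[0,0,0],-1],[[0,0,-0.011],[0,0,0],-1],[[0,0,0],[0,0,0],-1],[[0,0,0],[0,0,0],-1],[[0,0,0],[0,0,0],-1]]'; python3 shot.py w6
python3 - <<'E'
from meas import *
m,p,d=load("w6"); o=ctrl.get_obs(); print(o["tool_pos"],o["orientation"])
c=proj(m,np.array([.5235,-.162,.08]));print(c); u,v=c.astype(int)
cv2.imwrite("pics/w6c.png",cv2.resize(p[v-35:v+40,u-50:u+50],None,fx=8,fy=8,interpolation=cv2.INTER_CUBIC)); print(u-50,v-35)
E
```

```text
clock: 7.95
tool_pos: [0.5173, -0.1508, 0.166]
orientation: [-180.0, -0.0, -57.8]
force: [-0.4, -0.1, -1.6]
opening: 0.02
gripper_force: 29.9
[ 0.5173 -0.1508  0.166 ] [-179.9446   -0.0405  -57.7941]
[322.6229 185.7561]
272 150
```

View pics/w6c.png

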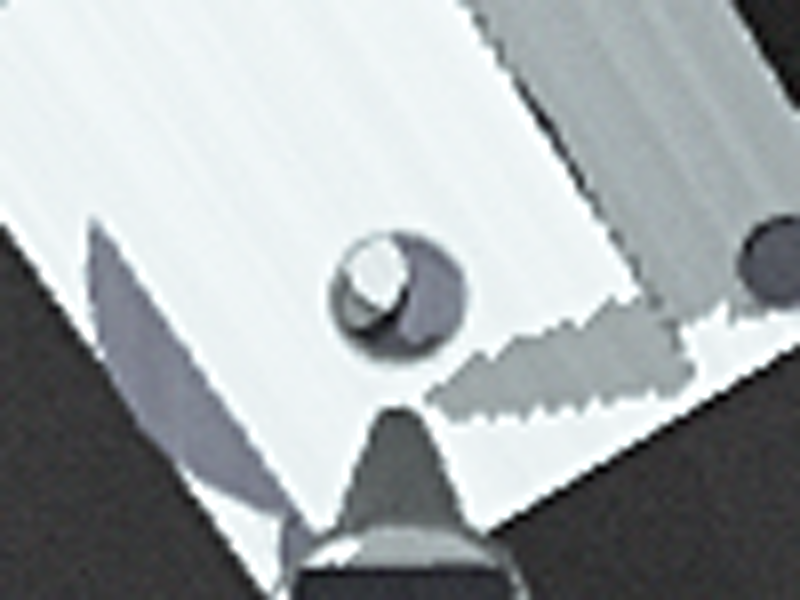

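w6 shows the mouth centred at crop (398.5,295) and the tip's front rim at crop (400,405). The bush's rim is to the left, running (90,285), (115,372), (178,466), (283,517). I'll compute the tip-to-mouth shift and the bush direction.

Run:
```python
from meas import *
from scipy.optimize import least_squares as LS
m,p,d=load("w6"); px=lambda a,b:((a+.5)/8-.5+272,(b+.5)/8-.5+150); T=np.array([.5173,-.1508,.166])
y=np.radians(-57.8); f=np.array([np.cos(y),np.sin(y)])
M=plane(m,px(398.5,295),.08)[:2]; print("mouth",M)
for zt in(.0855,.0875,.0895):
    t=plane(m,px(400,405),zt)[:2]-.0032*f; print("tip",t,"shift tip->mouth",M-t,"in-hand",(t-T[:2])@f)
P=np.array([plane(m,px(*q),.073)[:2] for q in((89,285),(97,330),(115,372),(140,420),(178,466),(225,500),(280,517))])
s=LS(lambda c:np.hypot(*(P-c).T)-.032,M); print("bush",s.x-M,np.linalg.norm(s.x-M),np.degrees(np.arctan2(*(s.x-M)[::-1])),np.abs(s.fun).max())
```

```text
mouth [ 0.5242 -0.1608]
tip [ 0.5158 -0.1478] shift tip->mouth [ 0.0084 -0.013 ] in-hand -0.0033400943964398363
tip [ 0.5161 -0.1483] shift tip->mouth [ 0.0081 -0.0124] in-hand -0.002728279538097583
tip [ 0.5164 -0.1489] shift tip->mouth [ 0.0078 -0.0119] in-hand -0.002116464679755271
bush [0.0048 0.0038] 0.00614143915298838 38.117708365826886 0.00047269914756101206
```

```bash
python3 -m crank '[[[0.005,-0.005,0],[0,0,0],-1],[[0.0058,-0.0052,0],[0,0,0],-1],[[0,0,0],[0,0,0],-1],[[0,0,0],[0,0,0],-1],[[0,0,-0.003],[0,0,0],-1],[[0,0,-0.003],[0,0,0],-1],[[0,0,-0.002],[0,0,0],-1],[[0,0,0],[0,0,0],-1],[[0,0,0],[0,0,0],-1]]'
```

```text
clock: 8.9
tool_pos: [0.5274, -0.1615, 0.1572]
orientation: [180.0, -0.0, -57.8]
force: [0.4, -0.5, -1.7]
opening: 0.0199
gripper_force: 29.9
```

```bash
python3 -m crank '[[[0.0006,0.0005,-0.001],[0,0,0],-1],[[0,0,-0.001],[0,0,0],-1],[[0,0,-0.001],[0,0,0],-1],[[0,0,-0.001],[0,0,0],-1],[[0,0,0],[0,0,0],-1],[[0,0,0],[0,0,0],-1]]'; python3 -m crank '[[[0,0,-0.001],[0,0,0],-1],[[0,0,-0.001],[0,0,0],-1],[[0,0,0],[0,0,0],-1],[[0,0,0],[0,0,0],-1]]'; python3 -m crank '[[[0,0,-0.001],[0,0,0],-1],[[0,0,-0.001],[0,0,0],-1],[[0,0,0],[0,0,0],-1],[[0,0,0],[0,0,0],-1]]'
```

```text
clock: 9.5
tool_pos: [0.5281, -0.161, 0.1532]
orientation: [180.0, 0.0, -57.9]
force: [-0.2, -1.2, -1.7]
opening: 0.0198
gripper_force: 29.9
clock: 9.9
tool_pos: [0.5281, -0.161, 0.1512]
orientation: [180.0, 0.0, -57.9]
force: [0.1, 0.9, -2.0]
opening: 0.0199
gripper_force: 29.9
clock: 10.3
tool_pos: [0.5281, -0.161, 0.1492]
orientation: [180.0, 0.0, -57.8]
force: [0.5, 0.9, -2.1]
opening: 0.0198
gripper_force: 29.9
```

```bash
python3 -m crank '[[[0,0,-0.001],[0,0,0],-1],[[0,0,-0.001],[0,0,0],-1],[[0,0,-0.001],[0,0,0],-1],[[0,0,0],[0,0,0],-1],[[0,0,0],[0,0,0],-1]]'; python3 -m crank '[[[-0.0003,-0.0003,-0.001],[0,0,0],-1],[[-0.0001,-0.0001,-0.001],[0,0,0],-1],[[-0.0001,-0.0001,-0.001],[0,0,0],-1],[[0,0,0],[0,0,0],-1],[[0,0,0],[0,0,0],-1]]'
```

```text
clock: 10.8
tool_pos: [0.528, -0.161, 0.1462]
orientation: [180.0, 0.0, -57.9]
force: [-0.0, 0.1, -1.0]
opening: 0.0201
gripper_force: 29.9
clock: 11.3
tool_pos: [0.5276, -0.1615, 0.1432]
orientation: [180.0, -0.0, -57.9]
force: [-0.1, -0.4, -1.3]
opening: 0.0195
gripper_force: 29.9
```

The tip is 8 mm inside the bush's hole with no contact. I'll continue down, easing back to the axis.

```bash
python3 -m crank '[[[-0.0001,-0.0001,-0.001],[0,0,0],-1],[[-0.0001,-0.0001,-0.001],[0,0,0],-1],[[-0.0001,-0.0001,-0.001],[0,0,0],-1],[[-0.0001,-0.0001,-0.001],[0,0,0],-1],[[0,0,0],[0,0,0],-1],[[0,0,0],[0,0,0],-1]]'; python3 -m crank '[[[-0.0001,-0.0001,-0.001],[0,0,0],-1],[[-0.0001,-0.0001,-0.001],[0,0,0],-1],[[-0.0001,-0.0001,-0.001],[0,0,0],-1],[[0,0,0],[0,0,0],-1],[[0,0,0],[0,0,0],-1]]'
```

```text
clock: 11.9
tool_pos: [0.5275, -0.1618, 0.1394]
orientation: [-180.0, -0.0, -57.8]
force: [0.3, 0.9, 0.5]
opening: 0.0195
gripper_force: 29.9
clock: 12.4
tool_pos: [0.5277, -0.1623, 0.1373]
orientation: [-179.9, -0.1, -57.8]
force: [-0.4, 2.2, 7.3]
opening: 0.0197
gripper_force: 30.0
```

Contact with the taper at about 9 N. I'll carry on in small steps, watching the force.

```bash
python3 -m crank '[[[-0.0003,-0.0001,-0.0005],[0,0,0],-1],[[-0.0001,0,-0.0005],[0,0,0],-1],[[0,0,0],[0,0,0],-1],[[0,0,0],[0,0,0],-1]]'; python3 -m crank '[[[-0.0001,-0.0001,-0.0005],[0,0,0],-1],[[-0.0001,0,-0.0005],[0,0,0],-1],[[0,0,0],[0,0,0],-1],[[0,0,0],[0,0,0],-1]]'
```

```text
clock: 12.8
tool_pos: [0.5277, -0.1624, 0.1369]
orientation: [-179.9, -0.1, -57.8]
force: [-1.9, 1.6, 10.1]
opening: 0.0201
gripper_force: 30.0
clock: 13.2
tool_pos: [0.528, -0.1626, 0.1364]
orientation: [-179.8, -0.2, -57.8]
force: [-0.7, 2.3, 13.7]
opening: 0.02
gripper_force: 30.0
```

```bash
python3 -m crank '[[[-0.0006,0,0],[0,0,0],-1],[[-0.0006,0,0],[0,0,0],-1],[[0,0,0],[0,0,0],-1],[[0,0,0],[0,0,0],-1]]'; python3 -c "
from h import *
o=ctrl.get_obs();print(o['moment'])"; python3 -m crank '[[[-0.0005,-0.0005,0],[0,0,0],-1],[[0,-0.0005,0],[0,0,0],-1],[[0,0,0],[0,0,0],-1],[[0,0,0],[0,0,0],-1]]';  python3 -c "
from h import *
o=ctrl.get_obs();print(o['moment'])"
```

```text
clock: 13.6
tool_pos: [0.5275, -0.1625, 0.1365]
orientation: [-179.8, -0.2, -57.8]
force: [0.3, 2.5, 11.7]
opening: 0.0197
gripper_force: 30.0
[ 1.21206137 -0.58542953  0.07196991]
clock: 14.0
tool_pos: [0.5274, -0.1631, 0.1364]
orientation: [-179.7, -0.2, -57.8]
force: [1.7, 3.4, 11.4]
opening: 0.0203
gripper_force: 30.0
[ 1.94164650e+00 -9.83751759e-01 -1.38143763e-03]
```

```bash
python3 -m crank '[[[-0.0006,-0.0006,0],[0,0,0],-1],[[-0.0006,-0.0006,0],[0,0,0],-1],[[0,0,0],[0,0,0],-1],[[0,0,0],[0,0,0],-1]]'; python3 -c "
from h import *
o=ctrl.get_obs();print(o['moment'])"; python3 -m crank '[[[0,0,-0.0005],[0,0,0],-1],[[0,0,-0.0005],[0,0,0],-1],[[0,0,0],[0,0,0],-1],[[0,0,0],[0,0,0],-1]]';  python3 -c "
from h import *
o=ctrl.get_obs();print(o['moment'])"
```

```text
clock: 14.4
tool_pos: [0.527, -0.1638, 0.1364]
orientation: [-179.6, -0.2, -57.8]
force: [4.7, 5.3, 9.8]
opening: 0.0202
gripper_force: 30.1
[ 2.63538110e+00 -1.90021191e+00  1.90803498e-03]
clock: 14.8
tool_pos: [0.527, -0.1639, 0.1354]
orientation: [-179.6, -0.2, -57.8]
force: [4.3, 5.1, 9.7]
opening: 0.0199
gripper_force: 30.1
[ 2.50129724e+00 -1.85895000e+00 -2.22463946e-03]
```

It's sliding now: 1 mm down with no rise in force. Continuing.

```bash
python3 -m crank '[[[-0.0001,0,-0.0007],[0,0,0],-1],[[-0.0001,0,-0.0007],[0,0,0],-1],[[0,0,-0.0006],[0,0,0],-1],[[0,0,0],[0,0,0],-1],[[0,0,0],[0,0,0],-1]]'; python3 -m crank '[[[-0.0001,0,-0.0007],[0,0,0],-1],[[-0.0001,-0.0001,-0.0007],[0,0,0],-1],[[-0.0001,0,-0.0006],[0,0,0],-1],[[0,0,0],[0,0,0],-1],[[0,0,0],[0,0,0],-1]]'
```

```text
clock: 15.3
tool_pos: [0.5268, -0.1639, 0.1334]
orientation: [-179.6, -0.2, -57.8]
force: [3.3, 5.1, 9.4]
opening: 0.0201
gripper_force: 30.1
clock: 15.8
tool_pos: [0.5266, -0.164, 0.1314]
orientation: [-179.6, -0.2, -57.8]
force: [4.3, 4.7, 9.0]
opening: 0.02
gripper_force: 30.1
```

```bash
python3 -m crank '[[[-0.0001,0,-0.001],[0,0,0],-1],[[-0.0001,0,-0.001],[0,0,0],-1],[[-0.0001,0,-0.001],[0,0,0],-1],[[-0.0001,0,-0.001],[0,0,0],-1],[[0,0,0],[0,0,0],-1],[[0,0,0],[0,0,0],-1]]'; python3 -m crank '[[[-0.0001,0,-0.001],[0,0,0],-1],[[-0.0001,0,-0.001],[0,0,0],-1],[[-0.0001,0,-0.001],[0,0,0],-1],[[-0.0001,0,-0.001],[0,0,0],-1],[[0,0,0],[0,0,0],-1],[[0,0,0],[0,0,0],-1]]'
```

```text
clock: 16.4
tool_pos: [0.5261, -0.1639, 0.1272]
orientation: [-179.6, -0.2, -57.8]
force: [4.6, 5.5, 8.0]
opening: 0.0198
gripper_force: 30.1
clock: 17.0
tool_pos: [0.5257, -0.1639, 0.1232]
orientation: [-179.6, -0.2, -57.8]
force: [4.0, 5.7, 8.0]
opening: 0.0201
gripper_force: 30.1
```

```bash
python3 -m crank '[[[-0.0001,0,-0.001],[0,0,0],-1],[[0,0,-0.001],[0,0,0],-1],[[-0.0001,0,-0.001],[0,0,0],-1],[[0,0,-0.001],[0,0,0],-1],[[0,0,0],[0,0,0],-1],[[0,0,0],[0,0,0],-1]]'; python3 -m crank '[[[0,0,-0.001],[0,0,0],-1],[[0,0,-0.001],[0,0,0],-1],[[0,0,-0.001],[0,0,0],-1],[[0,0,-0.001],[0,0,0],-1],[[0,0,0],[0,0,0],-1],[[0,0,0],[0,0,0],-1]]'
```

```text
clock: 17.6
tool_pos: [0.5256, -0.1638, 0.1191]
orientation: [-179.6, -0.2, -57.8]
force: [5.2, 5.6, 7.9]
opening: 0.0196
gripper_force: 30.1
clock: 18.2
tool_pos: [0.5255, -0.1637, 0.1147]
orientation: [-179.6, -0.2, -57.8]
force: [4.9, 6.3, 5.7]
opening: 0.0198
gripper_force: 30.1
```

```bash
python3 -m crank '[[[0,0,-0.001],[0,0,0],-1],[[0,0,-0.001],[0,0,0],-1],[[0,0,-0.001],[0,0,0],-1],[[0,0,-0.001],[0,0,0],-1],[[0,0,-0.001],[0,0,0],-1],[[0,0,0],[0,0,0],-1],[[0,0,0],[0,0,0],-1]]'; python3 -m crank '[[[0,0,-0.001],[0,0,0],-1],[[0,0,-0.001],[0,0,0],-1],[[0,0,-0.001],[0,0,0],-1],[[0,0,-0.001],[0,0,0],-1],[[0,0,-0.001],[0,0,0],-1],[[0,0,0],[0,0,0],-1],[[0,0,0],[0,0,0],-1]]'
```

```text
clock: 18.9
tool_pos: [0.5256, -0.1636, 0.1098]
orientation: [-179.6, -0.2, -57.8]
force: [5.4, 6.4, 5.9]
opening: 0.0198
gripper_force: 30.1
clock: 19.6
tool_pos: [0.5256, -0.1636, 0.1048]
orientation: [-179.6, -0.2, -57.8]
force: [6.3, 6.8, 4.4]
opening: 0.0202
gripper_force: 30.1
```

```bash
python3 -m crank '[[[0.0002,0.0002,-0.001],[0,0,0],-1],[[0.0002,0.0002,-0.001],[0,0,0],-1],[[0,0,-0.001],[0,0,0],-1],[[0,0,-0.001],[0,0,0],-1],[[0,0,-0.001],[0,0,0],-1],[[0,0,0],[0,0,0],-1],[[0,0,0],[0,0,0],-1]]'; python3 -m crank '[[[0,0,-0.001],[0,0,0],-1],[[0,0,-0.0005],[0,0,0],-1],[[0,0,0],[0,0,0],-1],[[0,0,0],[0,0,0],-1]]';  python3 -m crank '[[[0,0,-0.0007],[0,0,0],-1],[[0,0,0],[0,0,0],-1],[[0,0,0],[0,0,0],-1]]'
```

```text
clock: 20.3
tool_pos: [0.5257, -0.1633, 0.0997]
orientation: [-179.7, -0.2, -57.8]
force: [4.6, 6.0, 5.6]
opening: 0.0196
gripper_force: 30.0
clock: 20.7
tool_pos: [0.5257, -0.1634, 0.0983]
orientation: [-179.7, -0.2, -57.8]
force: [4.1, 7.1, 6.5]
opening: 0.0199
gripper_force: 30.0
clock: 21.0
tool_pos: [0.5257, -0.1633, 0.0976]
orientation: [-179.7, -0.2, -57.8]
force: [5.0, 6.5, 5.4]
opening: 0.0198
gripper_force: 30.0
```

```bash
python3 -m crank '[[[0,0,-0.0007],[0,0,0],-1],[[0,0,0],[0,0,0],-1],[[0,0,0],[0,0,0],-1]]'; python3 -m crank '[[[0,0,-0.0007],[0,0,0],-1],[[0,0,0],[0,0,0],-1],[[0,0,0],[0,0,0],-1]]';  python3 -m crank '[[[0,0,-0.0006],[0,0,0],-1],[[0,0,0],[0,0,0],-1],[[0,0,0],[0,0,0],-1]]'
```

```text
clock: 21.3
tool_pos: [0.5257, -0.1633, 0.0969]
orientation: [-179.7, -0.2, -57.8]
force: [4.5, 6.1, 5.4]
opening: 0.0198
gripper_force: 30.0
clock: 21.6
tool_pos: [0.5258, -0.1633, 0.0963]
orientation: [-179.7, -0.2, -57.8]
force: [5.2, 6.5, 5.8]
opening: 0.0198
gripper_force: 30.0
clock: 21.9
tool_pos: [0.5259, -0.1634, 0.0962]
orientation: [-179.6, -0.2, -57.8]
force: [3.0, 6.9, 10.5]
opening: 0.0196
gripper_force: 30.0
```

A firm stop is felt at z=0.0962, where 0.0965 was expected. I'll relieve the side load, then press lightly to confirm it's seated.

```bash
python3 -m crank '[[[0.0004,0.0005,0],[0,0,0],-1],[[0.0004,0.0005,0],[0,0,0],-1],[[0.0003,0.0005,0],[0,0,0],-1],[[0,0,0],[0,0,0],-1],[[0,0,0],[0,0,0],-1]]'; python3 -m crank '[[[0,0,-0.0005],[0,0,0],-1],[[0,0,0],[0,0,0],-1],[[0,0,0],[0,0,0],-1]]'
```

```text
clock: 22.4
tool_pos: [0.526, -0.1628, 0.0961]
orientation: [-179.8, -0.2, -57.8]
force: [1.0, 3.1, 11.3]
opening: 0.0197
gripper_force: 30.0
clock: 22.7
tool_pos: [0.526, -0.1628, 0.0961]
orientation: [-179.8, -0.2, -57.8]
force: [0.6, 3.6, 15.3]
opening: 0.0197
gripper_force: 30.0
```

```bash
python3 -m crank '[[[0,0.0004,0.0006],[0,0,0],-1],[[0,0.0004,0.0006],[0,0,0],-1],[[0,0,0],[0,0,0],-1],[[0,0,0],[0,0,0],0],[[0,0,0],[0,0,0],0],[[0,0,0],[0,0,0],0],[[0,0,0],[0,0,0],0],[[0,0,0],[0,0,0],0],[[0,0,0],[0,0,0],0],[[0,0,0],[0,0,0],0]]'
```

```text
clock: 23.7
tool_pos: [0.5233, -0.162, 0.0947]
orientation: [180.0, 0.0, -57.8]
force: [-0.3, -0.0, 0.6]
opening: 0.0439
gripper_force: 0.0
```

Released. I'll lift straight up, clear of the drift, and look.

```bash
python3 -m crank '[[[0.002,-0.001,0],[0,0,0],0],[[0,0,0.02],[0,0,0],0],[[0,0,0.04],[0,0,0],0],[[0,0,0.04],[0,0,0],0],[[-0.02,0.03,0.02],[0,0,0],0],[[-0.02,0.03,0],[0,0,0],0],[[-0.01,0.02,0],[0,0,0],0],[[0,0,0],[0,0,0],0],[[0,0,0],[0,0,0],0],[[0,0,0],[0,0,0],0]]'; python3 shot.py w7
python3 - <<'E'
from meas import *
m,c,z,W,r,k=top("w7",(.525,-.161),.125,.18,.035); print("drift top",c,z,W,r,k.sum())
M,p,d=load("w7"); u,v=c.astype(int); a=max(0,v-60); cv2.imwrite("pics/w7c.png",cv2.resize(p[a:v+60,u-80:u+80],None,fx=5,fy=5,interpolation=cv2.INTER_CUBIC))
X=cloud(M,d); n=(np.hypot(X[...,0]-.524,X[...,1]+.161)<.03)&(X[...,2]>.07)&(X[...,2]<.095); print(np.percentile(X[n][:,2],[10,50,90]))
E
```

```text
clock: 24.7
tool_pos: [0.4758, -0.0833, 0.2147]
orientation: [180.0, -0.0, -57.8]
force: [-0.6, 0.2, -0.3]
opening: 0.0437
gripper_force: 0.0
drift top [322.2017  99.995 ] 0.14824843411470526 [ 0.5236 -0.16  ] ((523.4597778320312, -159.57623291015625), (19.662012100219727, 19.484603881835938), 32.906455993652344) 600
[0.0808 0.0823 0.0834]
```

View pics/w7c.png

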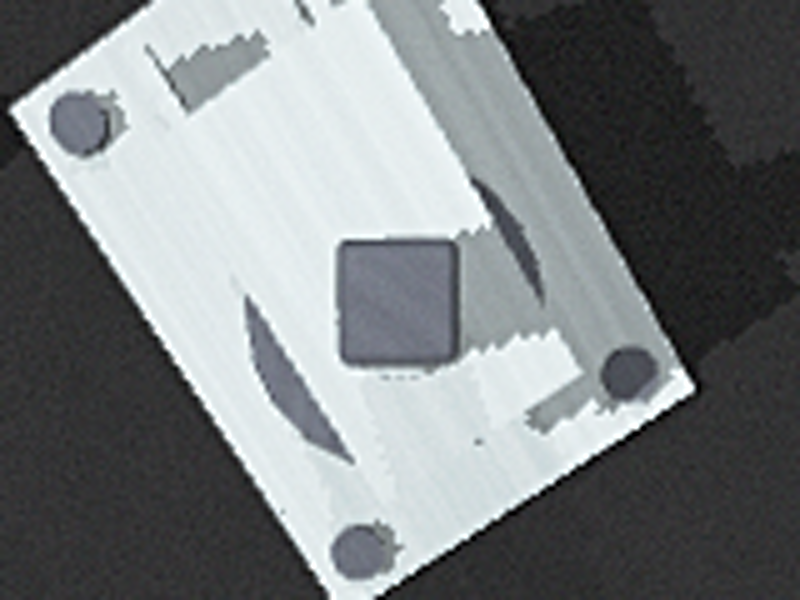

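The final crop shows the drift standing upright in the mouth. Its top is 66 mm above the plate, as it should be when home. The bush now shows on both sides of the plate.

```bash
python3 -c "
from plant import close_job
print(close_job())"
```

```text
the job is handed in; nothing more can be done
None
```

The drift stands home in the bracket with its collar on the top plate and the bush drawn back into line; it has been let go, the press force readings stayed under about 18 N, the robot clock read about 25 s, and the job is handed in.

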